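# Sort the mixed stack of mushroom packs by kind

## Robot

A 6-joint arm with a two-finger parallel gripper is mounted at the origin on the work surface. World frame = base frame: x ahead of the robot, y to its left, z up, the work surface at z = 0. Lengths are in m, angles in degrees, forces in N, time in s.
With the tool pointing down it reaches from about 0.325 to 0.775 m from the base axis. Payload 9.3 kg.
Tool frame: the origin (TCP) lies on the front face of the gripper's body, between the roots of the fingers; the fingertips stand 73 mm ahead of it and the grasp point (between the pads) lies 54 mm ahead of it; z points along the fingers, y is the line along which they close (so a half turn about z gives the same grasp; the last joint's range is limited). The gripper opens to 85 mm and grips with 20 to 120 N. Pads are 22 mm wide; open, the fingers measure 114 mm over their backs; the gripper's body (76 mm by 85 mm) begins 54 mm behind the grasp point. The pads swing forward as they close: fully open they stand 13 mm farther back than shut.
Start: joints at [-80.077, 14.817, 1.232, 76.415, 0, 81.257], TCP at [0.176, -0.521, 0.304] pointing down, gripper open.
Joint ranges: [-174.27, 174.27], [-52.1, 104.24], [-59.71, 78.15], [-110.17, 111.67], [-87.03, 83.33], [-180, 180]. Speed limits (degrees/s): [127.2, 127.2, 159.86, 180, 180, 180].

## Interface

Orientations are given as a 3x3 rotation matrix whose columns are the frame's x, y, z axes.
In Python, from workcell import manip, cams, job gives the robot as it stands.
- The arm moves only by the tool move_arm, never from a script. Its argument "increments" is a list of rows, each a list of 7 numbers: the shift along the tool's x, y, z in units of 25 cm (1.0 is 25 cm), then the turn, a rotation vector about the tool's x, y, z in units of 2 pi rad (1.0 is 2 pi rad), then the closure in counts, from 0 (fully open) to 255 (shut). A call has 1 to 20 rows; each row shifts and turns the commanded pose from where the row before left it, along the tool's axes as they then stand; what a row does not reach is not made up. A row lasts 1/12 s, in which the tool goes at most 41.7 mm and 7.16 degrees, less where a joint would pass 70% of its speed; a pose out of reach is approached as far as the arm can. A call with a number of a shift or a turn outside -1 to 1 is refused whole. A call with a gripper value outside its range is refused whole. The fingers move at their own pace and stop on an object; "grip_force" is the grip in N (left out, the last holds). Time passes only in rows, so rows that do not move let the fingers close. It gives the time, the measured TCP pose, the force, the opening and the grip force at its end, in the units of the state.
- manip.sense(): the state, without advancing time (a new reading comes with each control period).
- cams.snapshot(name): name is "scene" or "top" or "wrist"; returns the picture (384x512x3 uint8, red, green, blue); there is no depth.
- cams.calibration(name): a dict with "fx", "fy", "cx", "cy" (pixels), "origin" and "orientation" of the camera in the world. Camera axes: x right, y down, z forward; pixel columns grow to the right and rows downward; lengths in m; the calibration is good to about 2 mm. The wrist camera is an equidistant fisheye: a pixel r from the principal point sees the ray r / f radians off the axis. A picture is of the moment at which its call begins: read the wrist's pose just before it. calibration takes no time and is no camera call; for the wrist camera it gives the pose at the moment of the call.
- job.hand_in(): hands the job in; it is judged then, once.
The state is a dict: "clock": time; "joint_pos": joint angles; "dq": joint speeds; "joint_efforts": joint torques, N m; "ee_pos": TCP position; "tool_rot": TCP orientation; "force": force on the tool from outside, world axes, zero at the start; "torque": the same for the moment, N m; "width": opening from 0.0 (shut) to 1.0 (fully open); "grasp_force": force on a finger pad.
Only numpy, scipy, OpenCV 4.12 (cv2) and the standard library are available. Lean on these libraries where they do the work, as an engineer would, in place of code of your own. Each camera call takes 0.05 s, during which the arm holds its last target. There are 200 camera calls.

## Task

Four odd packs of shiitake are still stacked on the packing scale. Take the stack apart and set each pack squarely on top of the one pack of its own kind on the bench, lid to base and edges in line, so that the scale is left empty. Keep the packs level and do not push the packs on the bench or the tape roll out of place.

Things in the scene. Friction and masses are not known exactly. Their poses are not given: they have to be found in the camera images.
- top_long: Loose long pack, 156 x 66 x 40 mm (its x, y, z), three brown shiitake caps in a row under the clear lid; rigid, black tray below, flat lid on top, straight sides, about 130 g. In the mixed stack at the start: the lowest, on the scale's pan. Origin: centre of its underside, z up, x along its length.
- top_medium: Loose medium pack, 110 x 62 x 40 mm (x, y, z), two caps under the clear lid; rigid, black tray below, flat lid on top, straight sides, about 90 g. In the mixed stack at the start: second, on the long pack. Origin: centre of its underside, z up, x along its length.
- top_square: Loose square pack, 60 x 60 x 42 mm (x, y, z), one cap under the clear lid; rigid, black tray below, flat lid on top, straight sides, about 60 g. In the mixed stack at the start: third, on the medium pack. Origin: centre of its underside, z up, x and y along its sides.
- top_round: Loose small round pot, 46 mm in diameter, 44 mm tall, three tiny caps under the clear lid; rigid, black tray below, flat lid on top, straight sides, about 45 g. In the mixed stack at the start: the topmost, on the square pack. Origin: centre of its underside, z up.
- own_long: The long pack, 156 x 66 x 40 mm (its x, y, z), three brown shiitake caps in a row under the clear lid, that stands alone on the bench: the place for the other one like it (same make and size as top_long; loose too). Origin: centre of its underside on the bench; axes likewise; its flat lid is 40 mm up.
- own_medium: The medium pack, 110 x 62 x 40 mm (x, y, z), two caps under the clear lid, that stands alone on the bench: the place for the other one like it (same make and size as top_medium; loose too). Origin: centre of its underside on the bench; axes likewise; its flat lid is 40 mm up.
- own_square: The square pack, 60 x 60 x 42 mm (x, y, z), one cap under the clear lid, that stands alone on the bench: the place for the other one like it (same make and size as top_square; loose too). Origin: centre of its underside on the bench; axes likewise; its flat lid is 42 mm up.
- own_round: The small round pot, 46 mm in diameter, 44 mm tall, three tiny caps under the clear lid, that stands alone on the bench: the place for the other one like it (same make and size as top_round; loose too). Origin: centre of its underside on the bench; axes likewise; its flat lid is 44 mm up.
- scale: Fixed bench scale carrying the mixed stack: square aluminium pan 154 x 150 mm, its top 55 mm over the bench (rigid); origin on the bench under the pan's centre; the display console reaches 118 mm from there along its +x (away from the robot) and stays below the pan's top.
- tape: Bystander: loose roll of brown packing tape lying flat on the bench, 90 mm outside diameter, 48 mm high; origin: centre of its underside.
Things that resemble listed ones, but are neither listed nor needed, are in the scene too. What is shaped like the top_medium but blue or green is not meant. What is shaped like the top_long but purple or turquoise is not meant.

How it is judged:
By the outcome, as a careful person would: the job done as asked, in the order asked, and still so for the second after the job is handed in, with the robot touching nothing.
It also fails if it takes over 115 s, if anything falls off the work surface, if the arm or the gripper's body presses on something with over 40 N, if the wrist force passes 120 N, or if a joint passes its speed limit or range.

## Working session

There is one attempt and no reset: what is moved stays moved. The work goes in short steps, Python scripts to look and compute and a tool call to move; the robot and the scene stay as the last step left them, time stands still between calls to the robot, and variables do not carry over. Pictures are saved under pics/ and viewed, at most 14 in all, crops included, and the job is handed in when it is done.

Besides the shell and the picture viewer there is one more tool, called after "Call:" as name([rows], argument=value, ...), one row to a line, values as JSON. move_arm: Moves the arm, as the interface text tells. Its arguments: {"type":"object","properties":{"increments":{"type":"array","items":{"type":"array","items":{"type":"number"}}},"grip_force":{"type":"number"}},"required":["increments"]}

```bash
mkdir -p pics
python3 - <<'E'
from workcell import manip,cams,job
import cv2
s=manip.sense(); print({k:s[k] for k in('clock','ee_pos','tool_rot','width')})
for n in('scene','top'):
    c=cams.calibration(n);print(n,c)
    im=cams.snapshot(n);cv2.imwrite(f'pics/{n}0.png',im[:,:,::-1])
    cv2.imwrite(f'pics/{n}0b.png',cv2.resize(im[:,:,::-1],(800,600),interpolation=cv2.INTER_CUBIC))
E
```

```text
{'clock': 0.0, 'ee_pos': array([ 0.17599368, -0.52088955,  0.30325785]), 'tool_rot': array([[ 9.47404278e-01,  3.20039195e-01, -2.17598930e-04],
       [ 3.20039191e-01, -9.47403356e-01,  1.34046217e-03],
       [ 2.22846476e-04, -1.33959978e-03, -9.99999078e-01]]), 'width': 1.000470407920749}
scene {'fx': 429.7329599599116, 'fy': 429.7329599599116, 'cx': 252.7677494382696, 'cy': 190.21572617788448, 'origin': array([ 1.02863259, -0.30603364,  1.05187123]), 'orientation': array([[ 0.65284449,  0.62507463, -0.42787355],
       [ 0.75736748, -0.54887218,  0.35374261],
       [-0.01373235, -0.55499642, -0.83173938]])}
top {'fx': 346.4300802398817, 'fy': 346.4300802398817, 'cx': 258.2726568356019, 'cy': 190.22843472301997, 'origin': array([0.37339975, 0.0773718 , 1.06989919]), 'orientation': array([[-0.02269531, -0.9821956 ,  0.18648521],
       [-0.9994653 ,  0.02668254,  0.01889855],
       [-0.02353797, -0.18595659, -0.98227599]])}
```

View pics/scene0b.png

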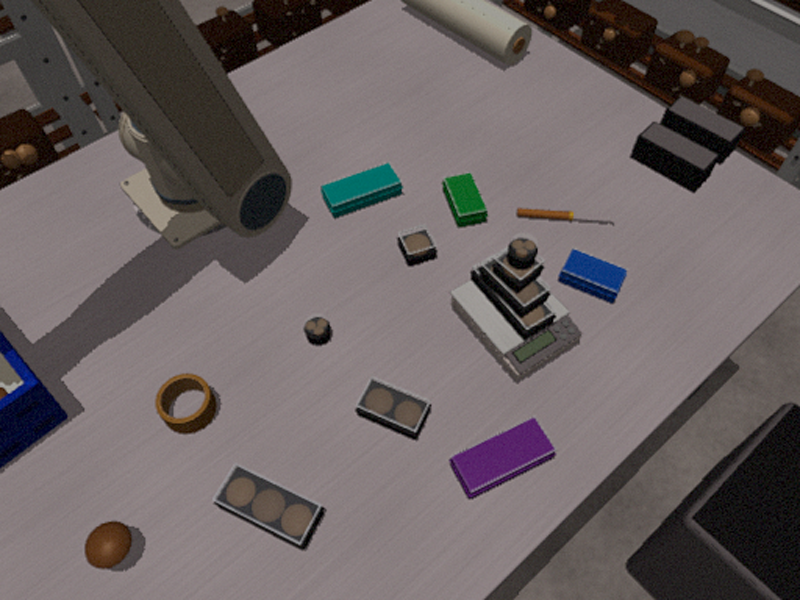

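View pics/top0b.png

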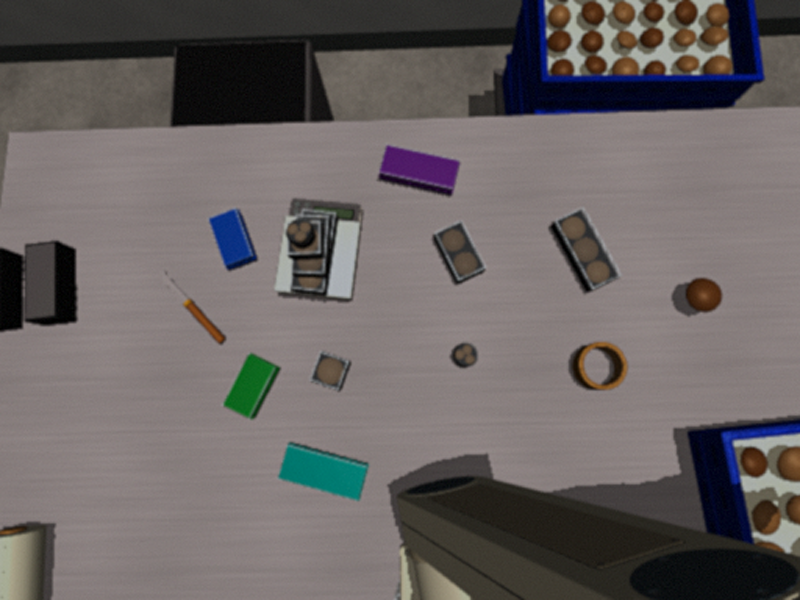

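The scene view shows the stack on the scale at about (520,290) of 800x600, with own square (417,245), round (317,330), medium (395,408), long (268,505) and tape (186,403). The top view shows the same things, with the stack at (310,255), square (330,371), round (465,355), medium (459,252), long (585,250) and tape (601,366).

```bash
cat > h.py <<'E'
import numpy as np,cv2
from workcell import manip,cams,job
def ray(c,uv,fish=False):
    uv=np.atleast_2d(np.array(uv,float))
    x=(uv[:,0]-c['cx'])/c['fx'];y=(uv[:,1]-c['cy'])/c['fy']
    if fish:
        r=np.hypot(x,y)+1e-12
        d=np.c_[np.sin(r)*x/r,np.sin(r)*y/r,np.cos(r)]
    else: d=np.c_[x,y,np.ones(len(x))]
    return d@np.array(c['orientation']).T
def onplane(c,uv,z,fish=False):
    d=ray(c,uv,fish);o=np.array(c['origin'])
    return (o+d*((z-o[2])/d[:,2])[:,None])[:,:2]
def pix(c,P,fish=False):
    q=(np.atleast_2d(P)-c['origin'])@np.array(c['orientation'])
    if fish:
        r=np.hypot(q[:,0],q[:,1])+1e-12;t=np.arctan2(r,q[:,2]);x,y=q[:,0]/r*t,q[:,1]/r*t
    else: x,y=q[:,0]/q[:,2],q[:,1]/q[:,2]
    return np.c_[x*c['fx']+c['cx'],y*c['fy']+c['cy']]
E
python3 - <<'E'
from h import *
T=cams.calibration('top');S=cams.calibration('scene');k=1/1.5625
P=dict(sq=((330,371),(417,243),.042),rd=((465,354),(317,326),.044),md=((459,251),(395,404),.04),lg=((586,249),(270,502),.04),
 tape=((601,366),(186,397),.048),topround=((301,233),(522,247),.221),
 blue=((233,239),(595,268),.04),green=((250,386),(465,194),.04),purple=((420,170),(502,455),.04),turq=((324,471),(362,186),.04))
for n,(a,b,z) in P.items(): print(n,onplane(T,np.array(a)*k,z).round(3),onplane(S,np.array(b)*k,z).round(3))
# corners from the top view (lid)
print('long',onplane(T,np.array([(551,220),(583,209),(619,274),(588,291)])*k,.04).round(3))
print('med',onplane(T,np.array([(433,235),(464,222),(484,268),(458,282)])*k,.04).round(3))
print('sq',onplane(T,np.array([(318,351),(350,359),(343,390),(312,383)])*k,.042).round(3))
print('pan',onplane(T,np.array([(288,213),(361,219),(351,299),(276,294)])*k,.055).round(3))
c=cams.calibration('wrist');print(c)
im=cams.snapshot('wrist');cv2.imwrite('pics/w0.png',im[:,:,::-1])
E
```

```text
sq [[0.43  0.239]] [[0.443 0.236]]
rd [[ 0.456 -0.016]] [[ 0.466 -0.02 ]]
md [[ 0.658 -0.014]] [[ 0.667 -0.013]]
lg [[ 0.655 -0.261]] [[ 0.665 -0.26 ]]
tape [[ 0.427 -0.267]] [[ 0.435 -0.266]]
topround [[0.646 0.26 ]] [[0.661 0.258]]
blue [[0.696 0.434]] [[0.704 0.446]]
green [[0.406 0.391]] [[0.412 0.394]]
purple [[0.83  0.058]] [[0.843 0.057]]
turq [[0.249 0.25 ]] [[0.257 0.252]]
long [[ 0.716 -0.198]
 [ 0.737 -0.263]
 [ 0.603 -0.321]
 [ 0.571 -0.258]]
med [[ 0.693  0.036]
 [ 0.718 -0.026]
 [ 0.623 -0.061]
 [ 0.596 -0.009]]
sq [[0.469 0.262]
 [0.452 0.201]
 [0.394 0.215]
 [0.409 0.273]]
pan [[0.742 0.321]
 [0.725 0.177]
 [0.565 0.197]
 [0.579 0.342]]
{'fx': 297.3186396354542, 'fy': 297.3186396354542, 'cx': 252.6498487141165, 'cy': 189.48132599934706, 'origin': array([ 0.24213159, -0.4984342 ,  0.37393565]), 'orientation': array([[ 3.19233077e-01, -9.10802661e-01, -2.61779974e-01],
       [-9.47676160e-01, -3.06919887e-01, -8.78070500e-02],
       [-3.70585267e-04,  2.76113556e-01, -9.61124949e-01]])}
```

View pics/w0.png

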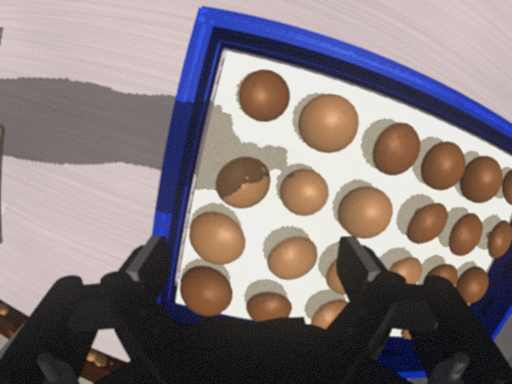

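The wrist view looks down over an egg tray, with the fingertips at about (155,250) and (350,250). Next I hover over the long pack.

Call:
move_arm([
  [0.144,-0.024,0.005,0,0,0,0],
  [0.144,-0.024,0.005,0,0,0,0],
  [0.144,-0.024,0.005,0,0,0,0],
  [0.144,-0.024,0.005,0,0,0,0],
  [0.144,-0.024,0.005,0,0,0,0],
  [0.144,-0.024,0.005,0,0,0,0],
  [0.144,-0.024,0.005,0,0,0,0],
  [0.144,-0.024,0.005,0,0,0,0],
  [0.144,-0.024,0.005,0,0,0,0],
  [0.144,-0.024,0.005,0,0,0,0],
  [0.144,-0.024,0.005,0,0,0,0],
  [0.144,-0.024,0.005,0,0,0,0],
  [0.144,-0.024,0.005,0,0,0,0],
  [0.144,-0.024,0.005,0,0,0,0],
  [0.144,-0.024,0.005,0,0,0,0],
  [0,0,0,0,0,0,0],
  [0,0,0,0,0,0,0],
])

```text
clock: 1.57
ee_pos: [0.6602, -0.2615, 0.2834]
tool_rot: [[0.946, 0.323, -0.002], [0.323, -0.946, 0.001], [-0.001, -0.002, -1.0]]
force: [0.0, -0.7, 0.1]
width: 1.005
grasp_force: 0.0
```

```bash
cat > snap.py <<'E'
import sys,pickle
from h import *
n=sys.argv[1]
c=cams.calibration('wrist');s=manip.sense();im=cams.snapshot('wrist')
pickle.dump((c,s,im),open(f'pics/{n}.pkl','wb'));cv2.imwrite(f'pics/{n}.png',im[:,:,::-1])
print(s['clock'],s['ee_pos'].round(4),np.degrees(np.arctan2(s['tool_rot'][1,0],s['tool_rot'][0,0])).round(2),s['tool_rot'][2].round(4),s['joint_pos'])
E
python3 snap.py long
```

```text
1.5667 [ 0.6602 -0.2615  0.2834] 18.83 [-0.0015 -0.0016 -1.    ] [-2.83715023e+01  3.16564965e+01  2.48668970e+01  8.33332957e+01
 -6.08705116e-04  1.32799047e+02]
```

View pics/long.png

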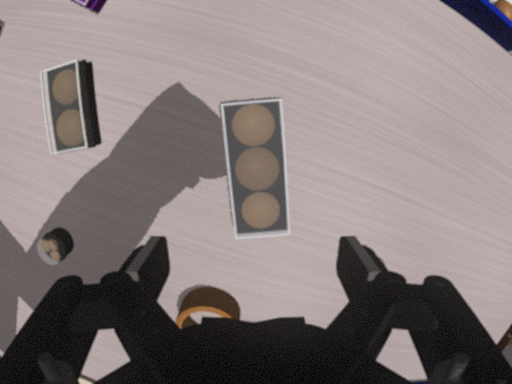

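The long pack's lid has corners at about (221,103), (282,97), (290,234) and (235,238). The medium pack's lid is at (67,107) and the pot at (55,245).

```bash
cat > lid.py <<'E'
import sys,pickle
from h import *
def lid(n,seed,z,thr=125,show=True):
    c,s,im=pickle.load(open(f'pics/{n}.pkl','rb'))
    g=cv2.cvtColor(im,cv2.COLOR_RGB2GRAY)
    m=(g<thr).astype(np.uint8)
    k,l=cv2.connectedComponents(m,connectivity=4)
    m=(l==l[seed[1],seed[0]]).astype(np.uint8)
    ct=max(cv2.findContours(m,cv2.RETR_EXTERNAL,cv2.CHAIN_APPROX_NONE)[0],key=cv2.contourArea)[:,0]
    P=onplane(c,ct,z,True)
    (cx,cy),(w,h),a=cv2.minAreaRect((P*1000).astype(np.float32))
    if w<h: a+=90;w,h=h,w
    M=cv2.moments((P*1000).astype(np.float32))
    print(n,'rect',round(cx,1),round(cy,1),'centroid',round(M['m10']/M['m00'],1),round(M['m01']/M['m00'],1),'size',round(w,1),round(h,1),'yaw',round(a,1),'area',int(m.sum()))
if __name__=='__main__':
    for t in (95,110,125,140): lid(sys.argv[1],(int(sys.argv[2]),int(sys.argv[3])),float(sys.argv[4]),t)
E
python3 lid.py long 257 165 .04; python3 lid.py long 67 107 .04
python3 - <<'E'
import pickle
from h import *
c,s,im=pickle.load(open('pics/long.pkl','rb'))
print(onplane(c,[(221,103),(282,97),(290,234),(235,238)],.04,True).round(4))
print(onplane(c,[(43,72),(77,63),(87,146),(52,153)],.04,True).round(4))
print(im[165,200:300,:].sum(1)//3)
E
```

```text
long rect 613.2 -281.7 centroid 650.9 -273.5 size 1070.9 615.2 yaw 108.5 area 145260
long rect 681.9 -352.2 centroid 688.9 -322.0 size 996.6 502.9 yaw 96.3 area 124625
long rect 662.2 -265.1 centroid 662.2 -265.0 size 144.1 57.7 yaw 23.7 area 5932
long rect 662.1 -265.2 centroid 662.1 -265.1 size 145.0 58.3 yaw 23.7 area 6895
long rect 664.9 -20.1 centroid 666.4 -11.4 size 99.8 42.5 yaw 24.1 area 714
long rect 665.0 -20.0 centroid 664.5 -16.2 size 100.5 43.5 yaw 23.9 area 1095
long rect 664.9 -20.0 centroid 664.8 -19.8 size 101.2 44.8 yaw 24.0 area 2299
long rect 664.8 -19.9 centroid 664.8 -19.9 size 102.1 45.5 yaw 24.0 area 2372
[[ 0.7188 -0.2062]
 [ 0.7452 -0.2645]
 [ 0.6033 -0.3264]
 [ 0.578  -0.2673]]
[[ 0.7002  0.0273]
 [ 0.72   -0.0237]
 [ 0.6279 -0.065 ]
 [ 0.6043 -0.0133]]
[ 98 102  95  98  96 101  97 100  98  97  96  99  95  93  99 100 100  99
  97 101  98 102 103  96 100 105 137 177 185 145 104  82  82  80  84  92
 102 104 108 109 108 109 112 107 114 113 118 111 115 116 119 115 121 120
 121 118 123 119 122 116 122 114 118 118 112 114 112 114 112 109 113 110
 108 112 110 108 110 109 103  89  79  78  82 116 172 198 187 172 170 174
 173 171 176 177 178 177 179 177 179 179]
```

Call:
move_arm([
  [0.104,-0.121,0,0,0,0,0],
  [0.053,-0.157,0,0,0,0,0],
  [0.053,-0.157,0,0,0,0,0],
  [0.053,-0.157,0,0,0,0,0],
  [0.053,-0.157,0,0,0,0,0],
  [0.0,-0.15,0,0,0,0,0],
  [0,0,0,0,0,0,0],
  [0,0,0,0,0,0,0],
])

```text
clock: 2.28
ee_pos: [0.6605, -0.0237, 0.2862]
tool_rot: [[0.947, 0.322, 0.001], [0.322, -0.947, -0.0], [0.001, 0.001, -1.0]]
force: [-0.2, -0.9, -0.2]
width: 0.999
grasp_force: 0.0
```

```bash
python3 snap.py med
```

```text
2.2833 [ 0.6605 -0.0237  0.2862] 18.77 [ 7.e-04  6.e-04 -1.e+00] [-9.31942597e+00  2.62056931e+01  1.59474104e+01  7.96897490e+01
 -1.31368731e-02  1.51912298e+02]
```

```bash
python3 - <<'E'
import pickle
from h import *
c,s,im=pickle.load(open('pics/med.pkl','rb'))
for p in ((.663,-.018,.04),(.46,-.018,.044),(.437,.238,.042)): print(pix(c,p,True))
E
python3 lid.py med 252 165 .04
```

```text
[[248.24645063 167.17075622]]
[[200.4260669 310.2438942]]
[[ 38.86634269 258.48384842]]
med rect 664.3 -15.7 centroid 652.9 -20.4 size 97.9 52.0 yaw 24.2 area 1612
med rect 664.1 -15.8 centroid 655.2 -19.5 size 99.1 53.0 yaw 24.1 area 2146
med rect 664.1 -15.8 centroid 664.1 -15.8 size 99.7 53.7 yaw 24.0 area 4337
med rect 663.9 -15.9 centroid 664.0 -15.8 size 100.8 54.3 yaw 24.1 area 4469
```

Call:
move_arm([
  [-0.14,-0.033,0,0,0,-0.019,0],
  [-0.14,-0.049,0,0,0,-0.019,0],
  [-0.13,-0.063,0,0,0,-0.019,0],
  [-0.12,-0.08,0,0,0,-0.019,0],
  [-0.11,-0.09,0,0,0,-0.019,0],
  [0,0,0,0,0,-0.019,0],
  [0,0,0,0,0,0,0],
  [0,0,0,0,0,0,0],
])

```text
clock: 3.0
ee_pos: [0.4822, -0.0454, 0.2857]
tool_rot: [[0.51, 0.86, 0.001], [0.86, -0.51, -0.001], [0.0, 0.002, -1.0]]
force: [0.9, 0.4, 0.2]
width: 0.999
grasp_force: 0.0
```

```bash
python3 snap.py rd
python3 - <<'E'
import pickle
from h import *
c,s,im=pickle.load(open('pics/rd.pkl','rb'))
for p in ((.663,-.018,.04),(.46,-.018,.044),(.437,.238,.042)): print(pix(c,p,True))
E
```

```text
3.0 [ 0.4822 -0.0454  0.2857] 59.34 [ 3.0e-04  1.6e-03 -1.0e+00] [-1.53124426e+01  8.73184942e+00 -9.37437194e+00  7.18027038e+01
 -7.40679630e-03  1.05349368e+02]
[[379.86558692  70.95461949]]
[[221.56906224 160.73939221]]
[[95.63335494 -8.25533858]]
```

View pics/rd.png

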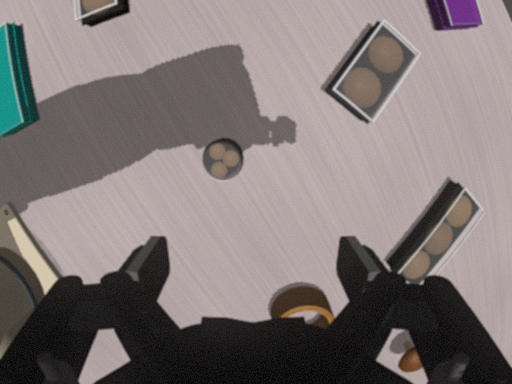

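The pot's lid is at about (223,159) with a radius of about 20 px, partly in the arm's shadow.

```bash
cat > circ.py <<'E'
import sys,pickle
from h import *
n,u,v,z=sys.argv[1],int(sys.argv[2]),int(sys.argv[3]),float(sys.argv[4]);r0=float(sys.argv[5])
c,s,im=pickle.load(open(f'pics/{n}.pkl','rb'))
w=int(r0*1.8);x0,y0=u-w,v-w
cr=cv2.resize(cv2.cvtColor(im,cv2.COLOR_RGB2GRAY)[y0:y0+2*w,x0:x0+2*w],None,fx=4,fy=4,interpolation=cv2.INTER_CUBIC)
cv2.imwrite(f'pics/{n}_c.png',cr)
h=cv2.HoughCircles(cr,cv2.HOUGH_GRADIENT,1,4,param1=100,param2=15,minRadius=int(r0*3.2),maxRadius=int(r0*4.8))
for q in h[0][:5]:
    p=np.array([x0+(q[0]+.5)/4-.5,y0+(q[1]+.5)/4-.5]);print(p.round(1),(q[2]/4).round(1),onplane(c,p,z,True).round(4), 'rad', np.linalg.norm(onplane(c,p+[q[2]/4,0],z,True)-onplane(c,p,z,True)).round(4))
E
python3 circ.py rd 223 159 .044 20
```

```text
[222.8 158.8] 20.5 [[ 0.4622 -0.0168]] rad 0.022
[223.2 157.8] 21.3 [[ 0.4633 -0.0162]] rad 0.0227
[224.2 158. ] 22.2 [[ 0.464 -0.017]] rad 0.0237
[225.5 157.8] 23.0 [[ 0.4653 -0.0174]] rad 0.0246
[222.  160.2] 18.9 [[ 0.4607 -0.0178]] rad 0.0203
```

Call:
move_arm([
  [0.11,-0.09,0,0,0,-0.019,0],
  [0.12,-0.076,0,0,0,-0.019,0],
  [0.129,-0.061,0,0,0,-0.019,0],
  [0.135,-0.046,0,0,0,-0.019,0],
  [0.14,-0.029,0,0,0,-0.019,0],
  [0.142,-0.012,0,0,0,-0.019,0],
  [0.142,0.004,0,0,0,-0.019,0],
  [0.14,0.021,0,0,0,-0.019,0],
  [0,0,0,0,0,-0.019,0],
  [0,0,0,0,0,-0.019,0],
  [0,0,0,0,0,-0.019,0],
  [0,0,0,0,0,-0.019,0],
  [0,0,0,0,0,-0.019,0],
  [0,0,0,0,0,-0.019,0],
  [0,0,0,0,0,-0.019,0],
  [0,0,0,0,0,-0.018,0],
  [0,0,0,0,0,0,0],
  [0,0,0,0,0,0,0],
])

```text
clock: 4.55
ee_pos: [0.4388, 0.2375, 0.2847]
tool_rot: [[-0.98, 0.2, -0.0], [0.2, 0.98, -0.0], [0.0, -0.0, -1.0]]
force: [0.5, -0.0, 0.1]
width: 1.002
grasp_force: 0.0
```

```bash
python3 snap.py sq
python3 - <<'E'
import pickle
from h import *
c,s,im=pickle.load(open('pics/sq.pkl','rb'))
for p in ((.438,.238,.042),(.655,.26,.22)): print(pix(c,p,True))
E
```

```text
4.55 [0.4388 0.2375 0.2847] 168.44 [ 4.e-04 -3.e-04 -1.e+00] [ 1.87828618e+01  1.02353728e+01 -7.64230061e+00  7.21520613e+01
 -1.94022817e-03  3.03388882e+01]
[[253.25624126 171.24582291]]
[[322.75567375 434.49716919]]
```

View pics/sq.png

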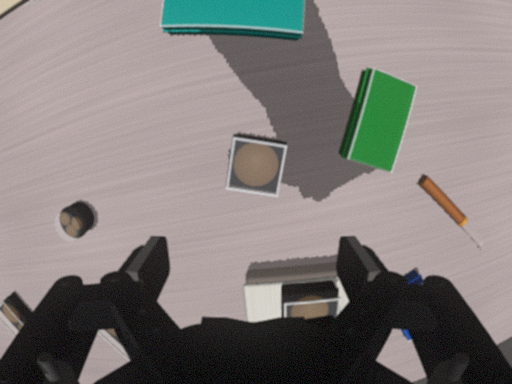

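The own square lid has its centre at about (256,165). The scale and stack show at the bottom, around (310,300).

```bash
python3 lid.py sq 256 165 .042
```

```text
sq rect 501.5 185.7 centroid 449.9 249.7 size 1169.9 655.1 yaw 82.1 area 146340
sq rect 501.0 184.2 centroid 452.2 247.3 size 1167.6 653.8 yaw 82.2 area 129286
sq rect 468.8 296.7 centroid 451.1 256.6 size 1050.1 609.5 yaw 73.8 area 122325
sq rect 433.8 241.5 centroid 433.9 241.5 size 52.5 51.4 yaw 69.3 area 2266
```

Call:
move_arm([
  [0,0,-0.12,0,0,0,0],
  [0,0,-0.12,0,0,0,0],
  [-0.138,0.043,-0.02,0,0,0,0],
  [-0.138,0.043,-0.02,0,0,0,0],
  [-0.138,0.043,0,0,0,0,0],
  [-0.138,0.043,0,0,0,0,0],
  [-0.138,0.043,0,0,0,0,0],
  [-0.138,0.043,0,0,0,0,0],
  [0,0,0,0,0,0,0],
  [0,0,0,0,0,0,0],
])

```text
clock: 5.43
ee_pos: [0.6557, 0.2602, 0.3517]
tool_rot: [[-0.98, 0.199, -0.004], [0.199, 0.98, -0.001], [0.003, -0.002, -1.0]]
force: [-0.7, -0.4, 0.4]
width: 0.999
grasp_force: 0.0
```

```bash
python3 snap.py st
```

```text
5.4333 [0.6557 0.2602 0.3517] 168.51 [ 0.0034 -0.0017 -1.    ] [ 1.48396609e+01  3.14989479e+01  3.44096016e+01  9.31292364e+01
 -1.42335819e-03  2.63339292e+01]
```

View pics/st.png

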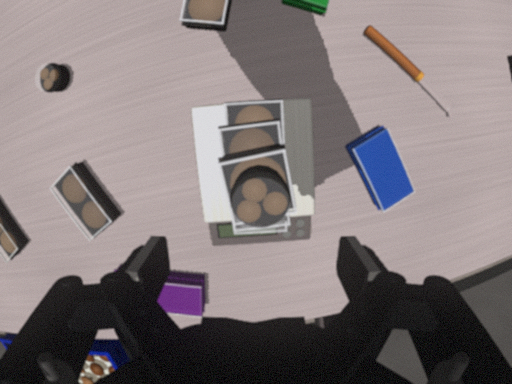

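Viewed straight down, the stack shows the pot lid at about (260,200), then the square lid with corners (220,163), (288,150), (297,225) and (235,232), and beyond those the medium and long ends.

```bash
python3 circ.py st 260 198 .221 30
python3 - <<'E'
import pickle
from h import *
c,s,im=pickle.load(open('pics/st.pkl','rb'))
a=cv2.resize(im[90:250,180:330,::-1],None,fx=4,fy=4,interpolation=cv2.INTER_CUBIC)[:600]
c2,s2,im2=pickle.load(open('pics/sq.pkl','rb'))
b=cv2.resize(im2[125:205,215:299,::-1],None,fx=4,fy=4,interpolation=cv2.INTER_CUBIC)
o=np.zeros((600,800,3),np.uint8);o[:a.shape[0],:600]=a;o[:320,600:800]=b[:,:200] if 0 else cv2.resize(b,(200,320))[:,:]
o=np.zeros((600,800,3),np.uint8);o[:,:464]=a[:,:464];o[:320,464:800]=b
cv2.imwrite('pics/zoom.png',o)
E
```

```text
[259.5 196.5] 30.6 [[0.649  0.2662]] rad 0.0219
[264.5 198.2] 34.8 [[0.651  0.2694]] rad 0.025
[260.2 195.5] 30.6 [[0.6484 0.2668]] rad 0.0218
[265.8 198.8] 35.8 [[0.6515 0.2702]] rad 0.0258
[258.5 196. ] 31.2 [[0.6485 0.2656]] rad 0.0222
```

View pics/zoom.png

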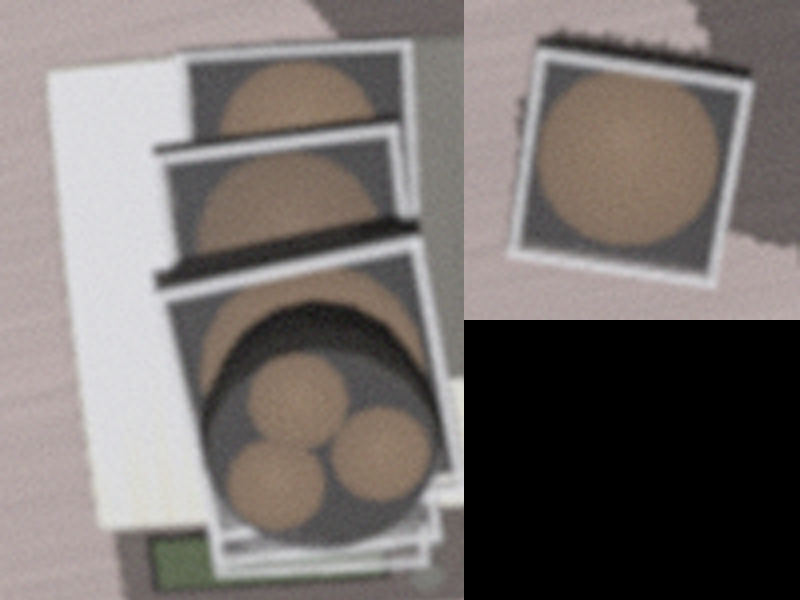

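Run:
```python
import pickle
from h import *
c,s,im=pickle.load(open('pics/st.pkl','rb'))
t=np.linspace(0,2*np.pi,73)
print(c['origin'])
for C in ((.649,.2662),(.653,.266)):
  for z in (.221,.177):
    q=(pix(c,np.c_[C[0]+.023*np.cos(t),C[1]+.023*np.sin(t),0*t+z],True)-[180,90])*4+1.5
    print(C,z,q.min(0).round(),q.max(0).round())
def Q(name,pts,z,view):
    cc,_,_=pickle.load(open(f'pics/{view}.pkl','rb'))
    p=onplane(cc,np.array(pts),z,True)
    e=np.diff(np.r_[p,p[:1]],axis=0)
    print(name,p.round(4).tolist(),'mean',p.mean(0).round(4),'len',np.linalg.norm(e,axis=1).round(4),'ang',np.degrees(np.arctan2(e[:,1],e[:,0])).round(1))
z=lambda x,y:((x-1.5)/4+180,(y-1.5)/4+90)
w=lambda x,y:((x-464-1.5)/4+215,(y-1.5)/4+125)
Q('own_sq',[w(540,48),w(752,80),w(716,288),w(508,254)],.042,'sq')
Q('st_sq',[z(158,293),z(418,238),z(457,482)],.177,'st')
Q('st_md',[z(160,155),z(397,128),z(440,545),z(218,565)],.135,'st')
Q('st_lg',[z(184,55),z(413,43),z(430,568),z(215,578)],.095,'st')
```

```text
[0.58687433 0.27438848 0.42258564]
(0.649, 0.2662) 0.221 [190. 300.] [448. 547.]
(0.649, 0.2662) 0.177 [208. 260.] [423. 468.]
(0.653, 0.266) 0.221 [194. 323.] [451. 567.]
(0.653, 0.266) 0.177 [211. 278.] [425. 485.]
own_sq [[0.397, 0.2253], [0.4166, 0.2786], [0.4715, 0.2587], [0.4504, 0.2045]] mean [0.4339 0.2417] len [0.0568 0.0585 0.0581 0.0573] ang [  69.9  -19.9 -111.3  158.7]
st_sq [[0.6267, 0.2368], [0.6261, 0.2926], [0.681, 0.2917]] mean [0.6446 0.2737] len [0.0558 0.0549 0.0772] ang [  90.6   -0.9 -134.7]
st_md [[0.6003, 0.2384], [0.6054, 0.2957], [0.7137, 0.2875], [0.7075, 0.2291]] mean [0.6567 0.2627] len [0.0575 0.1086 0.0588 0.1076] ang [ 84.9  -4.3 -96.  175.1]
st_lg [[0.5766, 0.2456], [0.5857, 0.3074], [0.7381, 0.2852], [0.7283, 0.221]] mean [0.6572 0.2648] len [0.0625 0.154  0.065  0.1537] ang [ 81.6  -8.3 -98.7 170.8]
```

Call:
move_arm([
  [0.031,0.018,0,0,0,0,0],
  [0,0,0.1,0,0,0,0],
  [0,0,0.1,0,0,0,0],
  [0,0,0.1,0,0,0,0],
  [0,0,0.05,0,0,0,0],
  [0,0,0.021,0,0,0,0],
  [0,0,0,0,0,0,0],
  [0,0,0,0,0,0,255],
  [0,0,0,0,0,0,255],
  [0,0,0,0,0,0,255],
  [0,0,0,0,0,0,255],
  [0,0,0,0,0,0,255],
  [0,0,0,0,0,0,255],
  [0,0,0,0,0,0,255],
  [0,0,0,0,0,0,255],
], grip_force=25)

```text
clock: 6.73
ee_pos: [0.6469, 0.2665, 0.2639]
tool_rot: [[-0.981, 0.194, 0.002], [0.194, 0.981, 0.001], [-0.002, 0.001, -1.0]]
force: [-2.5, 0.9, 5.8]
width: 0.525
grasp_force: 25.1
```

Call:
move_arm([
  [0,0,-0.1,0,0,0,255],
  [0,0,-0.1,0,0,0,255],
  [0.051,-0.1255,0,0,0,0,255],
  [0.051,-0.1255,0,0,0,0,255],
  [0.051,-0.1255,0,0,0,0,255],
  [0.051,-0.1255,0,0,0,0,255],
  [0.051,-0.1255,0,0,0,0,255],
  [0.051,-0.1255,0.08,0,0,0,255],
  [0.051,-0.1255,0.08,0,0,0,255],
  [0.051,-0.1255,0.08,0,0,0,255],
  [0.051,-0.1255,0.08,0,0,0,255],
  [0.051,-0.1255,0.08,0,0,0,255],
  [0,0,0.08,0,0,0,255],
  [0,0,0,0,0,0,255],
  [0,0,0,0,0,0,255],
  [0,0,0,0,0,0,255],
])

```text
clock: 8.07
ee_pos: [0.4616, -0.0165, 0.1936]
tool_rot: [[-0.981, 0.194, 0.002], [0.194, 0.981, -0.0], [-0.002, 0.0, -1.0]]
force: [0.1, -0.1, -0.4]
width: 0.53
grasp_force: 26.2
```

```bash
python3 snap.py hr
python3 - <<'E'
import cv2
a=cv2.imread('pics/hr.png');b=cv2.resize(a[80:240,150:360],None,fx=3,fy=3);cv2.imwrite('pics/hrz.png',b)
E
```

```text
8.0667 [ 0.4616 -0.0165  0.1936] 168.81 [-1.5e-03  1.0e-04 -1.0e+00] [-1.24708245e+01  9.87885283e+00 -2.21043736e+01  5.79300797e+01
  6.51546904e-03 -1.28516082e+00]
```

View pics/hrz.png

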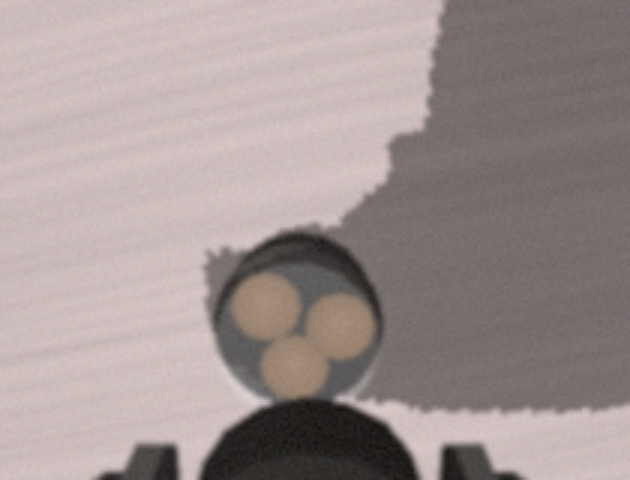

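The held pot is at the bottom of the crop, with its crown at about (308,397). The own pot is visible beyond it, centre about (298,318) in the x3 crop.

Run:
```python
import pickle
from h import *
c,s,im=pickle.load(open('pics/hr.pkl','rb'))
f=lambda x,y:((x-1)/3+150,(y-1)/3+80)
print('own',onplane(c,[f(298,318)],.044,True))
t=np.linspace(0,2*np.pi,721)
e=s['ee_pos'];zb=e[2]-.2639+.177
for C in ((.4625,-.0167),(.4616,-.0165)):
  for z in (.044,0.):
    q=(pix(c,np.c_[C[0]+.023*np.cos(t),C[1]+.023*np.sin(t),0*t+z],True)-[150,80])*3+1; print('own',C,z,q.min(0).round(),q.max(0).round())
for dx in (0,.002,.004):
  for z in (zb,zb+.044):
    q=(pix(c,np.c_[e[0]+dx+.023*np.cos(t),e[1]+.023*np.sin(t),0*t+z],True)-[150,80])*3+1
    print('held',dx,z.round(3),q.min(0).round(),q.max(0).round(), 'at row480 x:',q[np.abs(q[:,1]-480)<3][:,0].round()[:8])
```

```text
own [[ 0.45138505 -0.01739718]]
own (0.4625, -0.0167) 0.044 [221. 271.] [398. 440.]
own (0.4625, -0.0167) 0.0 [234. 240.] [384. 384.]
own (0.4616, -0.0165) 0.044 [221. 268.] [398. 436.]
own (0.4616, -0.0165) 0.0 [234. 237.] [384. 382.]
held 0 0.107 [191. 340.] [428. 556.] at row480 x: [422. 422. 423. 423. 423. 424. 195. 195.]
held 0 0.151 [155. 432.] [464. 693.] at row480 x: [432. 431. 430. 429. 428. 427. 426. 192.]
held 0.002 0.107 [193. 350.] [430. 565.] at row480 x: [426. 427. 427. 427. 427. 427. 195. 195.]
held 0.002 0.151 [158. 445.] [465. 703.] at row480 x: [420. 419. 418. 417. 416. 415. 414. 210.]
held 0.004 0.107 [196. 360.] [431. 573.] at row480 x: [430. 430. 430. 430. 430. 430. 430. 196.]
held 0.004 0.151 [162. 458.] [467. 711.] at row480 x: [405. 404. 403. 402. 401. 400. 398. 397.]
```

Run:
```python
import pickle
from h import *
for n,u,v,R in(('rd',223,159,28),('st',260,200,40),('hr',249,186,34)):
    c,s,im=pickle.load(open(f'pics/{n}.pkl','rb'));g=cv2.GaussianBlur(cv2.cvtColor(im,cv2.COLOR_RGB2GRAY),(0,0),.6)
    print(n,'col',u,'rows from',v-R,g[v-R:v+R+1,u].tolist());print(' row',v,'cols from',u-R,g[v,u-R:u+R+1].tolist())
c,s,im=pickle.load(open('pics/hr.pkl','rb'));print('held col252 rows200-300',im[200:300:1,252].sum(1)//3)
print('held row 236',(im[236,205:310].sum(1)//3).tolist())
```

```text
rd col 223 rows from 131 [101, 100, 102, 101, 100, 96, 84, 60, 39, 35, 46, 61, 73, 84, 94, 102, 109, 116, 120, 120, 118, 119, 120, 118, 119, 118, 117, 115, 109, 108, 107, 107, 111, 117, 121, 124, 125, 124, 123, 123, 122, 122, 120, 120, 114, 109, 108, 110, 133, 164, 177, 177, 174, 173, 173, 172, 172]
 row 159 cols from 195 [174, 172, 170, 172, 170, 166, 156, 133, 103, 85, 81, 81, 83, 79, 80, 82, 83, 87, 94, 99, 104, 105, 106, 104, 102, 100, 96, 101, 109, 117, 121, 122, 124, 126, 128, 129, 130, 127, 126, 125, 124, 122, 117, 111, 95, 76, 67, 81, 118, 152, 169, 172, 171, 171, 172, 172, 173]
st col 260 rows from 160 [118, 120, 120, 117, 100, 69, 42, 34, 35, 34, 35, 37, 42, 45, 49, 50, 56, 70, 84, 98, 110, 117, 119, 121, 122, 123, 122, 122, 123, 127, 124, 124, 125, 124, 123, 122, 122, 123, 121, 116, 106, 92, 83, 82, 87, 90, 96, 101, 104, 108, 110, 111, 109, 104, 101, 97, 93, 87, 84, 83, 81, 81, 82, 81, 87, 95, 118, 152, 172, 170, 168, 179, 175, 145, 108, 93, 98, 104, 105, 104, 102]
 row 200 cols from 220 [218, 218, 218, 218, 217, 217, 217, 213, 198, 161, 110, 76, 73, 80, 85, 82, 81, 82, 82
[... 1179 characters left out ...]
44  40  46  52  42  52  60  73 100 109 127 132 130 130 134 136
 134 134 134 137 138 138 136 132 135 137 139 135 133 136 134 132 130 135
 128 135 129 122 100  89  87  93  99 104 109 119 117 127 127 127 126 130
 126 123 124 118 115 107 101  88  82  79]
held row 236 [36, 34, 32, 58, 112, 166, 190, 194, 195, 195, 188, 153, 99, 48, 28, 39, 30, 34, 31, 36, 42, 26, 28, 40, 42, 35, 40, 45, 45, 47, 46, 46, 46, 50, 48, 53, 43, 46, 45, 48, 50, 49, 49, 48, 51, 45, 46, 47, 54, 48, 47, 43, 41, 37, 45, 45, 44, 40, 48, 45, 46, 48, 45, 37, 46, 44, 43, 45, 43, 33, 32, 34, 34, 29, 28, 32, 26, 24, 35, 23, 28, 24, 27, 90, 145, 182, 195, 194, 192, 190, 178, 132, 74, 34, 23, 26, 37, 27, 45, 53, 63, 72, 65, 72, 73]
```

```bash
cat > caps.py <<'E'
import sys,pickle
from h import *
def blobs(n,box,amin=30):
    c,s,im=pickle.load(open(f'pics/{n}.pkl','rb'));x0,y0,x1,y1=box
    m=((im[...,0].astype(int)-im[...,2])>28).astype(np.uint8)[y0:y1,x0:x1]
    m=cv2.erode(m,np.ones((3,3)))
    k,l,st,ce=cv2.connectedComponentsWithStats(m)
    return c,s,[(st[i,4],(ce[i]+[x0,y0]).round(1).tolist()) for i in range(1,k) if st[i,4]>=amin]
if __name__=='__main__':
    for n,box in (('rd',(195,130,250,190)),('st',(232,176,296,228)),('hr',(215,150,285,209)),('hr',(190,213,320,330))):
        c,s,b=blobs(n,box);print(n,b)
        if len(b)>=3:
            p=np.mean([q[1] for q in sorted(b,key=lambda q:-q[0])[:3]],0);print(p,[(z,onplane(c,p,z,True).round(4)) for z in ((.036,.044) if box[1]<213 and n!='st' else (.213,.221) if n=='st' else (.143,.151))])
E
python3 caps.py
```

```text
rd [(np.int32(266), [223.5, 154.5]), (np.int32(114), [218.7, 169.2])]
st [(np.int32(625), [251.7, 199.7]), (np.int32(302), [274.8, 202.9])]
hr [(np.int32(850), [249.7, 190.1])]
hr [(np.int32(2358), [251.5, 274.3])]
```

Run:
```python
import pickle
from h import *
for n,p,zs in (('rd',(222.1,158.9),(.03,.038,.044)),('hr',(249.7,190.1),(.03,.038,.044)),('hr',(251.5,274.3),(.137,.145,.151)),('st',(259.2,200.7),(.207,.215,.221))):
    c,s,im=pickle.load(open(f'pics/{n}.pkl','rb'))
    q=[onplane(c,p,z,True)[0] for z in zs];R=s['tool_rot']
    print(n,[x.round(4).tolist() for x in q],'rel tool',[((x-s['ee_pos'][:2])@R[:2,:2]).round(4).tolist() for x in q])
```

```text
rd [[0.459, -0.018], [0.4605, -0.0172], [0.4616, -0.0166]] rel tool [[0.0117, -0.0339], [0.0132, -0.033], [0.0142, -0.0324]]
hr [[0.4589, -0.0185], [0.4567, -0.018], [0.455, -0.0176]] rel tool [[0.0022, -0.0025], [0.0046, -0.0025], [0.0063, -0.0024]]
hr [[0.4717, -0.0191], [0.4667, -0.0181], [0.4629, -0.0173]] rel tool [[-0.0104, -0.0007], [-0.0053, -0.0006], [-0.0014, -0.0006]]
st [[0.6566, 0.2647], [0.654, 0.2651], [0.652, 0.2654]] rel tool [[0.0001, 0.0046], [0.0027, 0.0044], [0.0046, 0.0043]]
```

Call:
move_arm([
  [0.05,-0.005,0,0,0,0,255],
  [0,0,0.08,0,0,0,255],
  [0,0,0.08,0,0,0,255],
  [0,0,0.06,0,0,0,255],
  [0,0,0.02,0,0,0,255],
  [0,0,0,0,0,0,255],
  [0,0,0,0,0,0,255],
])

```text
clock: 8.7
ee_pos: [0.4489, -0.0152, 0.1332]
tool_rot: [[-0.981, 0.194, 0.001], [0.194, 0.981, -0.0], [-0.001, 0.0, -1.0]]
force: [0.2, -0.5, -1.5]
width: 0.528
grasp_force: 26.2
```

Call:
move_arm([
  [0,0,0.006,0,0,0,255],
  [0,0,0,0,0,0,255],
  [0,0,0,0,0,0,255],
])

```text
clock: 8.95
ee_pos: [0.4485, -0.0155, 0.1315]
tool_rot: [[-0.981, 0.194, 0.001], [0.194, 0.981, -0.0], [-0.001, -0.0, -1.0]]
force: [-1.2, -0.7, -0.8]
width: 0.53
grasp_force: 26.2
```

Call:
move_arm([
  [0,0,0.006,0,0,0,255],
  [0,0,0,0,0,0,255],
  [0,0,0,0,0,0,255],
])

```text
clock: 9.2
ee_pos: [0.4486, -0.0154, 0.1306]
tool_rot: [[-0.981, 0.194, 0.002], [0.194, 0.981, 0.0], [-0.002, 0.0, -1.0]]
force: [-3.5, 1.2, 13.0]
width: 0.529
grasp_force: 27.3
```

Call:
move_arm([
  [0,0,-0.003,0,0,0,255],
  [0,0,0,0,0,0,0],
  [0,0,0,0,0,0,0],
  [0,0,0,0,0,0,0],
  [0,0,0,0,0,0,0],
  [0,0,0,0,0,0,0],
  [0,0,0,0,0,0,0],
  [0,0,-0.1,0,0,0,0],
  [0,0,-0.14,0,0,0,0],
  [0,0,-0.14,0,0,0,0],
  [0,0,-0.14,0,0,0,0],
  [0,0,-0.14,0,0,0,0],
  [0,0,-0.1,0,0,0,0],
  [0,0,0,0,0,0,0],
  [0,0,0,0,0,0,0],
])

```text
clock: 10.45
ee_pos: [0.4485, -0.0156, 0.3211]
tool_rot: [[-0.981, 0.194, 0.003], [0.194, 0.981, -0.001], [-0.003, -0.0, -1.0]]
force: [0.1, 0.7, -0.8]
width: 0.999
grasp_force: 0.0
```

```bash
python3 snap.py pr
python3 - <<'E'
import cv2,pickle
from h import *
c,s,im=pickle.load(open('pics/pr.pkl','rb'))
p=pix(c,(.459,-.018,.074),True)[0];print(p)
u,v=p.astype(int);cv2.imwrite('pics/prz.png',cv2.resize(im[v-40:v+40,u-50:u+50,::-1],None,fx=6,fy=6,interpolation=cv2.INTER_CUBIC))
E
python3 -c "
from caps import *
c,s,b=blobs('pr',(215,130,295,210));print(b)
p=sum(np.array(q[1])*q[0] for q in b)/sum(q[0] for q in b);print(p,onplane(c,p,.074,True),onplane(c,p,.082,True))"
```

```text
10.45 [ 0.4485 -0.0156  0.3211] 168.78 [-0.0026 -0.     -1.    ] [-1.27228890e+01  4.51849100e+00 -9.13036083e+00  7.61998083e+01
  1.12791941e-03 -1.50781422e+00]
[252.55291393 179.94228838]
[(np.int32(252), [246.9, 178.3]), (np.int32(119), [262.8, 180.4])]
[252.         178.97358491] [[ 0.45780092 -0.01838195]] [[ 0.45582047 -0.01796325]]
```

View pics/prz.png

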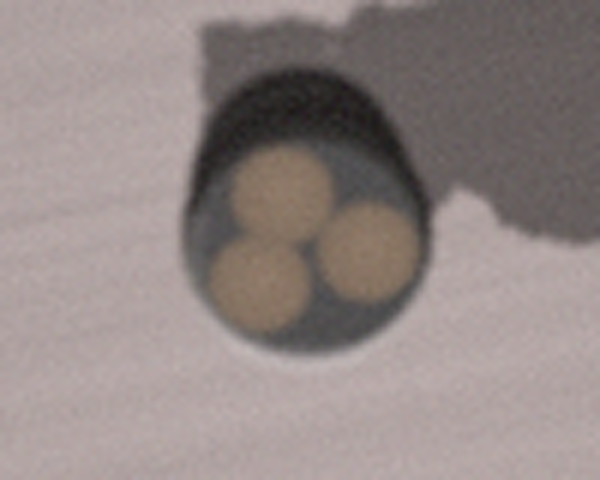

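The crop shows the two pots as one smooth column, so the pot is well placed. Back to the stack.

Call:
move_arm([
  [-0.0594,0.1254,-0.0316,0,0,0,0],
  [-0.0594,0.1254,-0.0316,0,0,0,0],
  [-0.0594,0.1254,-0.0316,0,0,0,0],
  [-0.0594,0.1254,-0.0316,0,0,0,0],
  [-0.0594,0.1254,-0.0316,0,0,0,0],
  [-0.0594,0.1254,-0.0316,0,0,0,0],
  [-0.0594,0.1254,-0.0316,0,0,0,0],
  [-0.0594,0.1254,-0.0316,0,0,0,0],
  [-0.0594,0.1254,-0.0316,0,0,0,0],
  [-0.0594,0.1254,-0.0316,0,0,0,0],
  [0,0,0,0,0,-0.015,0],
  [0,0,0,0,0,-0.015,0],
  [0,0,0,0,0,0,0],
  [0,0,0,0,0,0,0],
])

```text
clock: 11.67
ee_pos: [0.655, 0.2633, 0.3971]
tool_rot: [[-1.0, 0.01, -0.003], [0.01, 1.0, -0.001], [0.003, -0.001, -1.0]]
force: [1.5, -0.3, -0.6]
width: 1.003
grasp_force: 0.0
```

```bash
python3 snap.py s2
python3 - <<'E'
import pickle
from h import *
c,s,im=pickle.load(open('pics/s2.pkl','rb'))
p=pix(c,(.655,.263,.177),True)[0].astype(int);print(p)
x0,y0=p[0]-60,p[1]-60
a=cv2.resize(im[y0:y0+120,x0:x0+130,::-1],None,fx=5,fy=5,interpolation=cv2.INTER_CUBIC);cv2.imwrite('pics/s2z.png',a);print(x0,y0)
E
```

```text
11.6667 [0.655  0.2633 0.3971] 179.43 [ 2.9e-03 -8.0e-04 -1.0e+00] [ 1.50956526e+01  3.26813086e+01  4.31677975e+01  1.00660368e+02
 -1.60705383e-03  1.56665405e+01]
[252 177]
192 117
```

View pics/s2z.png

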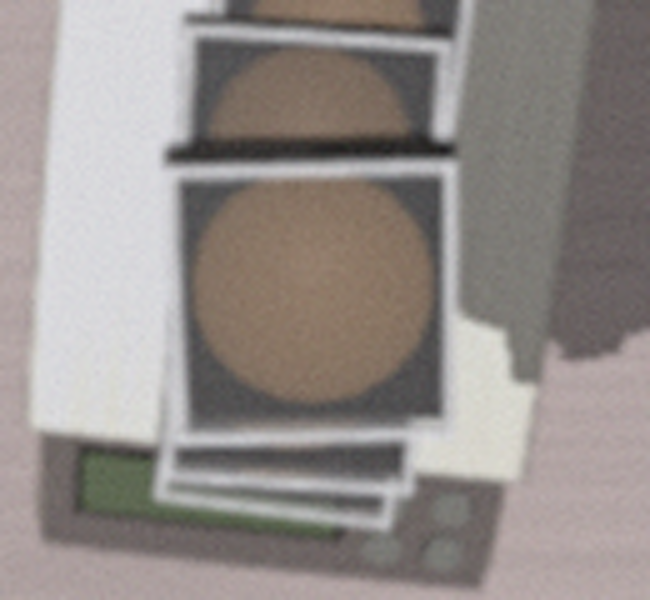

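The square lid on the stack has outer corners at about (168,165), (459,158), (456,430) and (181,446) in the x5 crop. The medium and long lids lie below it.

```bash
python3 lid.py s2 254 175 .177; python3 lid.py sq 256 165 .042|tail -1
python3 - <<'E'
import pickle
from h import *
def Q(name,pts,z,view,f):
    cc,s,_=pickle.load(open(f'pics/{view}.pkl','rb'))
    p=onplane(cc,np.array([f(*q) for q in pts]),z,True)
    e=np.diff(np.r_[p,p[:1]],axis=0)
    print(name,'mean',p.mean(0).round(4),'rel tool',((p.mean(0)-s['ee_pos'][:2])@s['tool_rot'][:2,:2]).round(4),'len',np.linalg.norm(e,axis=1).round(4),'ang',np.degrees(np.arctan2(e[:,1],e[:,0])).round(1))
f=lambda x,y:((x-2)/5+192,(y-2)/5+117)
Q('st_sq',[(168,165),(459,158),(456,430),(181,446)],.177,'s2',f)
Q('st_sq_in',[(181,180),(441,175),(441,417),(192,420)],.177,'s2',f)
for n,z,w in(('s2',.177,(225,150,285,200)),('sq',.042,(225,135,290,200))):
    c,s,im=pickle.load(open(f'pics/{n}.pkl','rb'))
    x0,y0,x1,y1=w;m=((im[...,0].astype(int)-im[...,2])>20).astype(np.uint8)[y0:y1,x0:x1]
    m=cv2.morphologyEx(m,cv2.MORPH_OPEN,np.ones((5,5)))
    k,l,st,ce=cv2.connectedComponentsWithStats(m);i=1+st[1:,4].argmax();p=ce[i]+[x0,y0]
    for dz in (0,-.01):
        q=onplane(c,p,z+dz,True)[0];print(n,'cap',st[i].tolist(),p.round(1),q.round(4),'rel',((q-s['ee_pos'][:2])@s['tool_rot'][:2,:2]).round(4))
E
```

```text
s2 rect 625.4 267.1 centroid 636.6 273.7 size 840.5 438.1 yaw 89.7 area 136744
s2 rect 624.9 267.1 centroid 640.1 270.2 size 840.5 437.1 yaw 89.7 area 123469
sq rect 433.8 241.5 centroid 433.9 241.5 size 52.5 51.4 yaw 69.3 area 2266
st_sq mean [0.6547 0.2651] rel tool [0.0003 0.0018] len [0.0575 0.0565 0.0571 0.0586] ang [  90.8    0.2  -87.1 -179.3]
st_sq_in mean [0.6541 0.2646] rel tool [0.0008 0.0014] len [0.0515 0.0503 0.0513 0.0499] ang [  90.5    0.7  -89.9 -179.2]
s2 cap [6, 3, 47, 44, 1703] [254.1 173.9] [0.6513 0.2644] rel [0.0037 0.0011]
s2 cap [6, 3, 47, 44, 1703] [254.1 173.9] [0.6536 0.2644] rel [0.0014 0.0011]
sq cap [9, 8, 44, 43, 1524] [255.5 164. ] [0.4307 0.2419] rel [0.0088 0.0027]
sq cap [9, 8, 44, 43, 1524] [255.5 164. ] [0.4326 0.2416] rel [0.0068 0.0028]Traceback (most recent call last):
  File "lid.py", line 16, in <module>
    for t in (95,110,125,140): lid(sys.argv[1],(int(sys.argv[2]),int(sys.argv[3])),float(sys.argv[4]),t)
                               ~~~^^^^^^^^^^^^^^^^^^^^^^^^^^^^^^^^^^^^^^^^^^^^^^^^^^^^^^^^^^^^^^^^^^^^^^
  File "lid.py", line 14, in lid
    print(n,'rect',round(cx,1),round(cy,1),'centroid',round(M['m10']/M['m00'],1),round(M['m01']/M['m00'],1),'size',round(w,1),round(h,1),'yaw',round(a,1),'area',int(m.sum()))
                                                            ~~~~~~~~^~~~~~~~~
ZeroDivisionError: float division by zero
```

Call:
move_arm([
  [0.003,0.006,0.1,0,0,-0.002,0],
  [0,0,0.13,0,0,0,0],
  [0,0,0.13,0,0,0,0],
  [0,0,0.13,0,0,0,0],
  [0,0,0.13,0,0,0,0],
  [0,0,0.05,0,0,0,0],
  [0,0,0.018,0,0,0,0],
  [0,0,0,0,0,0,0],
  [0,0,0,0,0,0,255],
  [0,0,0,0,0,0,255],
  [0,0,0,0,0,0,255],
  [0,0,0,0,0,0,255],
  [0,0,0,0,0,0,255],
  [0,0,0,0,0,0,255],
], grip_force=28)

```text
clock: 12.88
ee_pos: [0.6545, 0.2647, 0.2291]
tool_rot: [[-1.0, -0.005, 0.003], [-0.005, 1.0, 0.001], [-0.003, 0.001, -1.0]]
force: [-0.2, 0.4, 7.2]
width: 0.692
grasp_force: 31.3
```

Call:
move_arm([
  [0,0,-0.1,0,0,0,255],
  [0,0,-0.1,0,0,0,255],
  [0.1472,-0.0147,0,0,0,0,255],
  [0.1472,-0.0147,0,0,0,0,255],
  [0.1472,-0.0147,0,0,0,0,255],
  [0.1472,-0.0147,0,0,0,0,255],
  [0.1472,-0.0147,0,0,0,0,255],
  [0.1472,-0.0147,0,0,0,0,255],
  [0,0,0,0,0,0.015,255],
  [0,0,0.12,0,0,0.015,255],
  [0,0,0.12,0,0,0.015,255],
  [0,0,0.12,0,0,0.013,255],
  [0,0,0.1,0,0,0,255],
  [0,0,0,0,0,0,255],
  [0,0,0,0,0,0,255],
  [0,0,0,0,0,0,255],
])

```text
clock: 14.22
ee_pos: [0.4342, 0.2417, 0.1638]
tool_rot: [[-0.936, 0.351, 0.002], [0.351, 0.936, 0.001], [-0.002, 0.001, -1.0]]
force: [0.1, 0.5, -0.1]
width: 0.694
grasp_force: 30.6
```

```bash
python3 snap.py hs
```

```text
14.2167 [0.4342 0.2417 0.1638] 159.45 [-0.0015  0.0013 -1.    ] [ 1.94211505e+01  1.45406889e+01 -2.06892251e+01  5.46538556e+01
  3.23983262e-03  3.99673171e+01]
```

Call:
move_arm([
  [0,0,0.06,0,0,0,255],
  [0,0,0.04,0,0,0,255],
  [0,0,0.008,0,0,0,255],
  [0,0,0,0,0,0,255],
  [0,0,0,0,0,0,255],
  [0,0,0,0,0,0,255],
])

```text
clock: 14.77
ee_pos: [0.4339, 0.2416, 0.1362]
tool_rot: [[-0.936, 0.351, 0.002], [0.351, 0.936, 0.001], [-0.001, 0.001, -1.0]]
force: [0.9, -0.7, -1.1]
width: 0.698
grasp_force: 30.7
```

Call:
move_arm([
  [0,0,0.006,0,0,0,255],
  [0,0,0,0,0,0,255],
  [0,0,0,0,0,0,255],
])

```text
clock: 15.02
ee_pos: [0.4339, 0.2417, 0.136]
tool_rot: [[-0.936, 0.351, 0.003], [0.351, 0.936, 0.001], [-0.002, 0.002, -1.0]]
force: [-5.9, -2.6, 20.3]
width: 0.695
grasp_force: 33.2
```

Call:
move_arm([
  [0,0,-0.004,0,0,0,255],
  [0,0,0,0,0,0,0],
  [0,0,0,0,0,0,0],
  [0,0,0,0,0,0,0],
  [0,0,0,0,0,0,0],
  [0,0,0,0,0,0,0],
  [0,0,0,0,0,0,0],
  [0,0,-0.1,0,0,0,0],
  [0,0,-0.14,0,0,0,0],
  [0,0,-0.14,0,0,0,0],
  [0,0,-0.14,0,0,0,0],
  [0,0,-0.14,0,0,0,0],
  [0,0,-0.1,0,0,0,0],
  [0,0,0,0,0,0,0],
])

```text
clock: 16.18
ee_pos: [0.4344, 0.2418, 0.3297]
tool_rot: [[-0.936, 0.351, 0.007], [0.351, 0.936, 0.003], [-0.006, 0.005, -1.0]]
force: [0.5, -0.2, -0.6]
width: 1.0
grasp_force: 0.0
```

```bash
python3 snap.py ps
python3 - <<'E'
import pickle
from h import *
c,s,im=pickle.load(open('pics/ps.pkl','rb'))
u,v=pix(c,(.434,.2415,.084),True)[0].astype(int);print(u,v,u-50,v-50)
cv2.imwrite('pics/psz.png',cv2.resize(im[v-50:v+50,u-50:u+50,::-1],None,fx=6,fy=6,interpolation=cv2.INTER_CUBIC))
E
```

```text
16.1833 [0.4344 0.2418 0.3297] 159.43 [-0.006  0.005 -1.   ] [ 1.94226390e+01  9.00364517e+00 -2.61179719e+00  7.79380502e+01
  2.14128171e-04  3.99948078e+01]
251 169 201 119
```

View pics/psz.png

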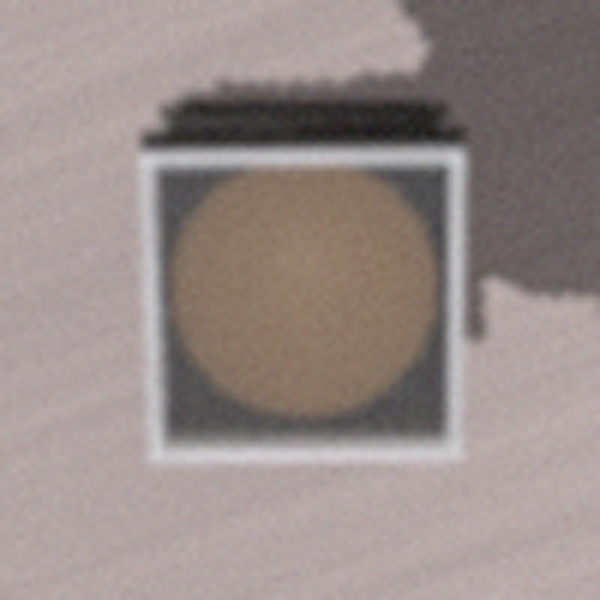

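The square pack sits aligned on its own kind: the lid is straight in the view, the two trays below it coincide at the top edge, and there is no step. On to the medium pack.

Call:
move_arm([
  [-0.1147,0.0558,-0.017,0,0,0,0],
  [-0.1147,0.0558,-0.017,0,0,0,0],
  [-0.1147,0.0558,-0.017,0,0,0,0],
  [-0.1147,0.0558,-0.017,0,0,0,0],
  [-0.1147,0.0558,-0.017,0,0,0,0],
  [-0.1147,0.0558,-0.017,0,0,0,0],
  [-0.1147,0.0558,-0.017,0,0,0,0],
  [0,0,0,0,0,-0.0147,0],
  [0,0,0,0,0,-0.0147,0],
  [0,0,0,0,0,-0.0147,0],
  [0,0,0,0,0,0,0],
  [0,0,0,0,0,0,0],
])

```text
clock: 17.23
ee_pos: [0.6557, 0.2623, 0.353]
tool_rot: [[-0.996, 0.085, -0.002], [0.085, 0.996, -0.001], [0.002, -0.001, -1.0]]
force: [0.1, 0.5, 0.1]
width: 1.001
grasp_force: 0.0
```

```bash
python3 snap.py s3
python3 - <<'E'
import pickle
from h import *
c,s,im=pickle.load(open('pics/s3.pkl','rb'))
x0,y0=190,80
a=cv2.resize(im[y0:y0+150,x0:x0+130,::-1],None,fx=4,fy=4,interpolation=cv2.INTER_CUBIC)
cv2.imwrite('pics/s3z.png',a)
print(pix(c,(.6567,.2627,.135),True))
E
sed -i "s/M\['m00'\]/(M['m00'] or 1)/g" lid.py
python3 lid.py s3 252 173 .135
```

```text
17.2333 [0.6557 0.2623 0.353 ] 175.14 [ 1.9e-03 -7.0e-04 -1.0e+00] [ 1.50064956e+01  3.15370858e+01  3.46557896e+01  9.32328640e+01
 -2.50374585e-04  1.98670076e+01]
[[253.45759816 178.67083868]]
s3 rect 655.4 262.3 centroid 668.0 261.6 size 98.5 52.3 yaw 175.7 area 1969
s3 rect 655.7 262.2 centroid 655.4 262.2 size 100.0 53.2 yaw 175.6 area 2852
s3 rect 656.2 262.2 centroid 655.7 262.2 size 100.9 53.9 yaw 175.6 area 5176
s3 rect 656.0 262.3 centroid 655.9 262.3 size 101.9 54.4 yaw 175.6 area 5321
```

View pics/s3z.png

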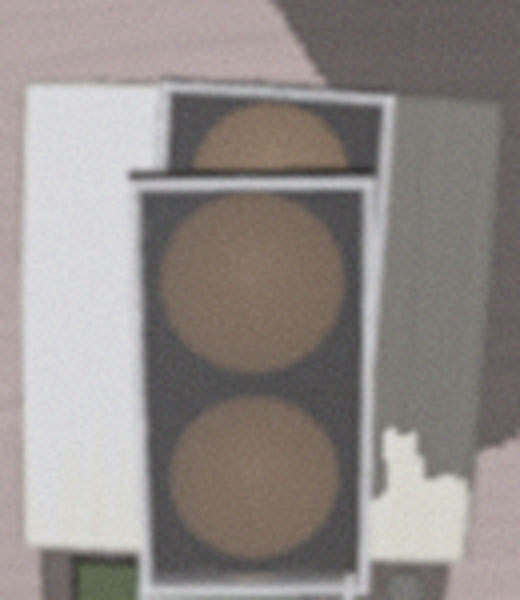

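The medium lid is fully visible, from about (135,185) to (370,590) in the x4 crop, lying on the long pack.

Call:
move_arm([
  [-0.001,0,0.1,0,0,-0.001,0],
  [0,0,0.13,0,0,0,0],
  [0,0,0.13,0,0,0,0],
  [0,0,0.13,0,0,0,0],
  [0,0,0.11,0,0,0,0],
  [0,0,0.05,0,0,0,0],
  [0,0,0.014,0,0,0,0],
  [0,0,0,0,0,0,0],
  [0,0,0,0,0,0,255],
  [0,0,0,0,0,0,255],
  [0,0,0,0,0,0,255],
  [0,0,0,0,0,0,255],
  [0,0,0,0,0,0,255],
  [0,0,0,0,0,0,255],
], grip_force=32)

```text
clock: 18.45
ee_pos: [0.6564, 0.2625, 0.1903]
tool_rot: [[-0.997, 0.076, 0.003], [0.076, 0.997, 0.001], [-0.003, 0.001, -1.0]]
force: [-0.2, -0.4, 6.8]
width: 0.715
grasp_force: 36.1
```

Call:
move_arm([
  [0,0,-0.1,0,0,0,255],
  [0,0,-0.1,0,0,0,255],
  [-0.0144,-0.1383,0,0,0,0,255],
  [-0.0144,-0.1383,0,0,0,0,255],
  [-0.0144,-0.1383,0,0,0,0,255],
  [-0.0144,-0.1383,0,0,0,0,255],
  [-0.0144,-0.1383,0,0,0,0,255],
  [-0.0144,-0.1383,0,0,0,0,255],
  [-0.0144,-0.1383,0,0,0,0,255],
  [-0.0144,-0.1383,0,0,0,0,255],
  [0,0,0,0,0,-0.0158,255],
  [0,0,0,0,0,-0.0158,255],
  [0,0,0.1,0,0,-0.0158,255],
  [0,0,0.1,0,0,-0.0158,255],
  [0,0,0.08,0,0,-0.0158,255],
  [0,0,0,0,0,0,255],
  [0,0,0,0,0,0,255],
  [0,0,0,0,0,0,255],
])

```text
clock: 19.95
ee_pos: [0.6643, -0.0158, 0.17]
tool_rot: [[-0.914, -0.405, 0.002], [-0.405, 0.914, -0.0], [-0.002, -0.001, -1.0]]
force: [-0.3, 0.3, 0.3]
width: 0.712
grasp_force: 35.3
```

```bash
python3 snap.py hm
```

```text
19.95 [ 0.6643 -0.0158  0.17  ] -156.09 [-0.0016 -0.001  -1.    ] [-8.58608152e+00  2.92725948e+01  3.96855786e+00  6.45885116e+01
 -3.18774604e-04 -3.25009565e+01]
```

Call:
move_arm([
  [0,0,0.08,0,0,0,255],
  [0,0,0.04,0,0,0,255],
  [0,0,0.014,0,0,0,255],
  [0,0,0,0,0,0,255],
  [0,0,0,0,0,0,255],
  [0,0,0,0,0,0,255],
])

```text
clock: 20.5
ee_pos: [0.6639, -0.0157, 0.1355]
tool_rot: [[-0.913, -0.408, 0.001], [-0.408, 0.913, -0.0], [-0.001, -0.0, -1.0]]
force: [-0.5, 0.2, -0.3]
width: 0.717
grasp_force: 35.4
```

Call:
move_arm([
  [0,0,0.005,0,0,0,255],
  [0,0,0,0,0,0,255],
  [0,0,0,0,0,0,255],
])

```text
clock: 20.75
ee_pos: [0.6639, -0.0157, 0.1353]
tool_rot: [[-0.913, -0.408, 0.002], [-0.408, 0.913, -0.0], [-0.001, -0.001, -1.0]]
force: [-3.4, -0.8, 10.2]
width: 0.718
grasp_force: 36.6
```

Call:
move_arm([
  [0,0,-0.003,0,0,0,255],
  [0,0,0,0,0,0,0],
  [0,0,0,0,0,0,0],
  [0,0,0,0,0,0,0],
  [0,0,0,0,0,0,0],
  [0,0,0,0,0,0,0],
  [0,0,0,0,0,0,0],
  [0,0,-0.1,0,0,0,0],
  [0,0,-0.14,0,0,0,0],
  [0,0,-0.14,0,0,0,0],
  [0,0,-0.14,0,0,0,0],
  [0,0,-0.14,0,0,0,0],
  [0,0,-0.1,0,0,0,0],
  [0,0,0,0,0,0,0],
])

```text
clock: 21.92
ee_pos: [0.6644, -0.0158, 0.3306]
tool_rot: [[-0.913, -0.408, 0.009], [-0.408, 0.913, -0.001], [-0.007, -0.005, -1.0]]
force: [0.5, -0.6, 0.0]
width: 0.997
grasp_force: 0.0
```

```bash
python3 snap.py pm
python3 - <<'E'
import pickle
from h import *
c,s,im=pickle.load(open('pics/pm.pkl','rb'))
print(pix(c,[(.664,-.016,.08),(.662,-.265,.04)],True))
E
python3 lid.py pm 252 172 .08
# a crop for viewing: medium pair now
python3 - <<'E'
import cv2
a=cv2.imread('pics/pm.png');cv2.imwrite('pics/pmz.png',cv2.resize(a[90:235,20:320],None,fx=2.6,fy=2.6,interpolation=cv2.INTER_CUBIC))
E
```

```text
21.9167 [ 0.6644 -0.0158  0.3306] -155.9 [-0.0074 -0.0048 -1.    ] [-8.58573253e+00  2.60893140e+01  2.21372779e+01  8.55410631e+01
 -4.18672526e-04 -3.26896400e+01]
[[253.78270521 168.28989925]
 [ 84.13994449  89.04333607]]
pm rect 609.7 168.8 centroid 647.1 24.1 size 1229.4 554.0 yaw 93.7 area 135608
pm rect 625.5 157.3 centroid 666.2 11.6 size 1201.5 516.2 yaw 94.7 area 111760
pm rect 662.9 -16.4 centroid 663.0 -16.3 size 97.9 53.3 yaw 24.1 area 3911
pm rect 663.0 -16.3 centroid 662.9 -16.3 size 100.2 53.9 yaw 24.1 area 4286
```

Call:
move_arm([
  [-0.054,0.1296,0,0,0,0,0],
  [-0.054,0.1296,0,0,0,0,0],
  [-0.054,0.1296,0,0,0,0,0],
  [-0.054,0.1296,0,0,0,0,0],
  [-0.054,0.1296,0,0,0,0,0],
  [-0.054,0.1296,0,0,0,0,0],
  [-0.054,0.1296,0,0,0,0,0],
  [-0.054,0.1296,0,0,0,0,0],
  [0,0,0,0,0,0.0182,0],
  [0,0,0,0,0,0.0182,0],
  [0,0,0,0,0,0.0182,0],
  [0,0,0,0,0,0.0182,0],
  [0,0,0,0,0,0.0182,0],
  [0,0,0,0,0,0,0],
  [0,0,0,0,0,0,0],
])

```text
clock: 23.22
ee_pos: [0.6563, 0.265, 0.3231]
tool_rot: [[-0.989, 0.147, -0.002], [0.147, 0.989, -0.0], [0.002, -0.001, -1.0]]
force: [0.5, -0.3, 0.9]
width: 1.002
grasp_force: 0.0
```

```bash
python3 snap.py s4; python3 lid.py s4 252 171 .095
python3 - <<'E'
import pickle
from h import *
c,s,im=pickle.load(open('pics/s4.pkl','rb'));print(pix(c,[(.657,.265,.095)],True))
E
```

```text
23.2167 [0.6563 0.265  0.3231] 171.55 [ 1.6e-03 -7.0e-04 -1.0e+00] [1.52039376e+01 3.13960226e+01 3.01058659e+01 8.88112044e+01
 4.45499279e-04 2.36585415e+01]
s4 rect 617.5 198.7 centroid 645.7 259.8 size 936.3 520.2 yaw 90.0 area 136027
s4 rect 617.2 198.7 centroid 649.1 253.2 size 936.3 519.5 yaw 90.0 area 120663
s4 rect 616.9 198.8 centroid 648.7 252.7 size 936.3 518.8 yaw 90.0 area 113126
s4 rect 656.4 264.4 centroid 656.3 264.3 size 147.0 58.5 yaw 171.7 area 7673
[[253.10700181 175.95222468]]
```

Call:
move_arm([
  [0,-0.002,0.1,0,0,0,0],
  [0,0,0.13,0,0,0,0],
  [0,0,0.13,0,0,0,0],
  [0,0,0.13,0,0,0,0],
  [0,0,0.13,0,0,0,0],
  [0,0,0.06,0,0,0,0],
  [0,0,0.024,0,0,0,0],
  [0,0,0,0,0,0,0],
  [0,0,0,0,0,0,255],
  [0,0,0,0,0,0,255],
  [0,0,0,0,0,0,255],
  [0,0,0,0,0,0,255],
  [0,0,0,0,0,0,255],
  [0,0,0,0,0,0,255],
], grip_force=38)

```text
clock: 24.43
ee_pos: [0.657, 0.2647, 0.1504]
tool_rot: [[-0.989, 0.15, 0.003], [0.15, 0.989, 0.001], [-0.003, 0.001, -1.0]]
force: [0.2, -0.3, 5.9]
width: 0.763
grasp_force: 44.1
```

Call:
move_arm([
  [0,0,-0.1,0,0,0,255],
  [0,0,-0.11,0,0,0,255],
  [0,0,-0.11,0,0,0,255],
  [-0.0242,-0.1493,0,0,0,0,255],
  [-0.0242,-0.1493,0,0,0,0,255],
  [-0.0242,-0.1493,0,0,0,0,255],
  [-0.0242,-0.1493,0,0,0,0,255],
  [-0.0242,-0.1493,0,0,0,0,255],
  [-0.0242,-0.1493,0,0,0,0,255],
  [-0.0242,-0.1493,0,0,0,0,255],
  [-0.0242,-0.1493,0,0,0,0,255],
  [-0.0242,-0.1493,0,0,0,0,255],
  [-0.0242,-0.1493,0,0,0,0,255],
  [-0.0242,-0.1493,0,0,0,0,255],
  [-0.0242,-0.1493,0,0,0,0,255],
  [-0.0242,-0.1493,0,0,0,0,255],
  [-0.0242,-0.1493,0,0,0,0,255],
  [0,0,0,0,0,0,255],
  [0,0,0,0,0,0,255],
])

```text
clock: 26.02
ee_pos: [0.6609, -0.2673, 0.228]
tool_rot: [[-0.988, 0.154, -0.0], [0.154, 0.988, 0.0], [0.0, 0.0, -1.0]]
force: [0.7, 0.3, -1.6]
width: 0.764
grasp_force: 43.3
```

Call:
move_arm([
  [0,0,0,0,0,-0.0179,255],
  [0,0,0,0,0,-0.0179,255],
  [0,0,0,0,0,-0.0179,255],
  [0,0,0,0,0,-0.0179,255],
  [0,0,0.08,0,0,-0.0179,255],
  [0,0,0.1,0,0,0,255],
  [0,0,0,0,0,0,255],
  [0,0,0,0,0,0,255],
  [0,0,0,0,0,0,255],
])

```text
clock: 26.77
ee_pos: [0.6618, -0.2642, 0.1848]
tool_rot: [[-0.917, -0.4, 0.001], [-0.4, 0.917, -0.0], [-0.001, -0.001, -1.0]]
force: [0.5, 0.1, -1.2]
width: 0.759
grasp_force: 43.3
```

```bash
python3 snap.py hl
```

```text
26.7667 [ 0.6618 -0.2642  0.1848] -156.42 [-8.e-04 -8.e-04 -1.e+00] [-2.84976619e+01  3.34642332e+01  1.37686942e+01  7.02426744e+01
  7.03804241e-03 -5.20733790e+01]
```

Call:
move_arm([
  [-0.002,-0.002,0.09,0,0,0,255],
  [0,0,0.06,0,0,0,255],
  [0,0,0.03,0,0,0,255],
  [0,0,0.012,0,0,0,255],
  [0,0,0,0,0,0,255],
  [0,0,0,0,0,0,255],
  [0,0,0,0,0,0,255],
])

```text
clock: 27.4
ee_pos: [0.6625, -0.2653, 0.1366]
tool_rot: [[-0.917, -0.4, 0.002], [-0.4, 0.917, -0.001], [-0.001, -0.001, -1.0]]
force: [0.5, -0.4, -1.3]
width: 0.758
grasp_force: 43.3
```

Call:
move_arm([
  [0,0,0.006,0,0,0,255],
  [0,0,0,0,0,0,255],
  [0,0,0,0,0,0,255],
])

```text
clock: 27.65
ee_pos: [0.6625, -0.2653, 0.1354]
tool_rot: [[-0.917, -0.4, 0.002], [-0.4, 0.917, -0.001], [-0.002, -0.002, -1.0]]
force: [0.2, -0.2, 5.1]
width: 0.762
grasp_force: 44.2
```

Contact. Release, rise and check.

Call:
move_arm([
  [0,0,0,0,0,0,0],
  [0,0,0,0,0,0,0],
  [0,0,0,0,0,0,0],
  [0,0,0,0,0,0,0],
  [0,0,0,0,0,0,0],
  [0,0,0,0,0,0,0],
  [0,0,-0.1,0,0,0,0],
  [0,0,-0.14,0,0,0,0],
  [0,0,-0.14,0,0,0,0],
  [0,0,-0.14,0,0,0,0],
  [0,0,-0.14,0,0,0,0],
  [0,0,-0.1,0,0,0,0],
  [0,0,0,0,0,0,0],
  [0,0,0,0,0,0,0],
])

```text
clock: 28.82
ee_pos: [0.6624, -0.2652, 0.3255]
tool_rot: [[-0.917, -0.4, 0.003], [-0.4, 0.917, -0.002], [-0.002, -0.003, -1.0]]
force: [-0.4, 0.4, -0.4]
width: 0.996
grasp_force: 0.0
```

```bash
python3 snap.py pl; python3 lid.py pl 252 170 .08
python3 - <<'E'
import pickle
from h import *
c,s,im=pickle.load(open('pics/pl.pkl','rb'))
u,v=pix(c,(.662,-.265,.08),True)[0].astype(int);u2,v2=pix(c,(.663,-.016,.08),True)[0].astype(int);print(u,v,u2,v2)
cs,_,ims=pickle.load(open('pics/pm.pkl','rb'))
a=im[v-75:v+75,u-65:u+65,::-1]
w,x=pix(cs,(.663,-.016,.08),True)[0].astype(int);b=ims[x-75:x+75,w-65:w+65,::-1]
t=cams.snapshot('scene')[100:360,100:400,::-1]
o=np.zeros((600,800,3),np.uint8);o[:450,:390]=cv2.resize(a,None,fx=3,fy=3,interpolation=cv2.INTER_CUBIC);o[:450,400:790]=cv2.resize(b,None,fx=3,fy=3,interpolation=cv2.INTER_CUBIC)
o[450:,:173]=cv2.resize(t,(173,150))
cv2.imwrite('pics/fin.png',o)
E
```

```text
28.8167 [ 0.6624 -0.2652  0.3255] -156.44 [-0.0021 -0.0026 -1.    ] [-2.85518156e+01  3.19012107e+01  3.13443307e+01  8.92518673e+01
  1.36568556e-03 -5.21128059e+01]
pl rect 579.7 -85.3 centroid 641.3 -228.0 size 1228.8 609.1 yaw 92.9 area 138816
pl rect 599.6 -87.5 centroid 666.8 -256.9 size 1221.8 566.9 yaw 93.1 area 117225
pl rect 645.6 -261.8 centroid 664.8 -313.8 size 809.0 474.6 yaw 112.1 area 111313
pl rect 660.3 -266.2 centroid 660.3 -266.2 size 144.9 58.2 yaw 23.8 area 6865
253 170 422 246
```

View pics/fin.png

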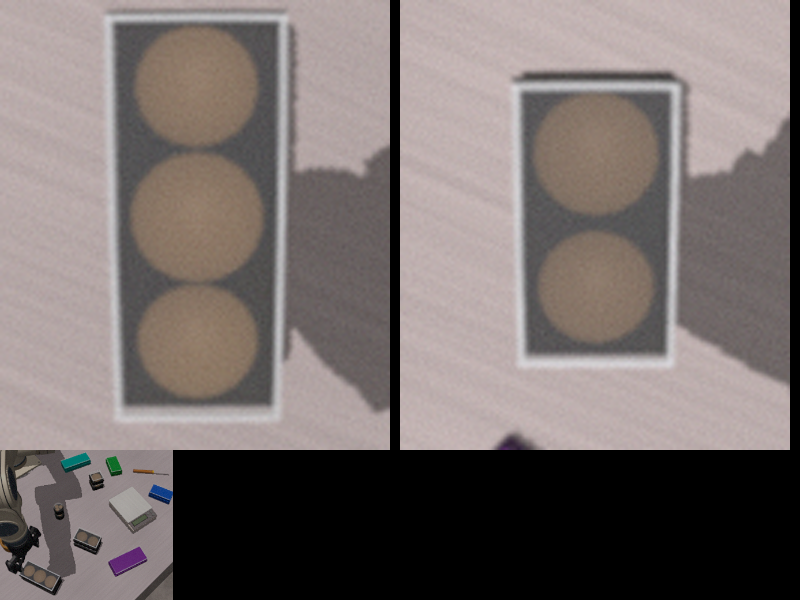

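The final picture shows the long pack (corners about (107,15), (287,13), (280,417) and (118,420)) and the medium pack each covering its partner with no rim sticking out. The scale is empty.

```bash
python3 -c "
from workcell import job
print(job.hand_in())"
```

```text
the job is handed in; nothing more can be done
None
```

All four packs are stacked on their own kinds, aligned to within about 2 mm by the wrist camera, the scale is empty, and the job was handed in at about 29 s; its verdict was not returned.

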